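# Set the round feeding timer on the aquarium shelf

### The job

On the aquarium shelf stand two free-standing dial timers, a round one and a square one. On the round one, grip the knob and push it down a few millimetres so that the timer stays planted on the shelf, and keep pushing while you turn the knob clockwise until its pointer stands at the one thick raised rib on the rim. Then let go; the round timer must neither spin nor shift on the shelf, and leave the square timer alone.

Things in the scene. Friction and masses are not known exactly. Their poses are not given: they have to be found in the camera images.
- round_timer_grip (a point): Grip point of the round timer's knob, on the turning axis, 74 mm above the shelf. Knob: black upright bar 46 long, 16 wide, 30 mm tall (52 to 82 mm above the shelf), on a 10 mm spindle; a low nose and a line on top mark its pointer end. Axes turn with the knob: x along the bar to the pointer end, y across its width, z up. Sprung: it goes down 8 mm (4 N, then 2 N per mm), springs back when let go.
- round_timer_knob (a joint): Angle of the round timer's knob in its housing, rad: grows clockwise seen from above, 0 to 2.6, starts at 0.1 to 0.5. At 1.4 the pointer is exactly at the raised rib. It stays where left; no stop at the rib. Turning takes 0.14 N m: hardly pushed down, the whole timer spins along; 4 to 6 mm of push, kept up, holds it.
- round_timer_rib (a point): Top of the round timer's housing at the rib, 40 mm from the turning axis, 38 mm above the shelf; x points outwards from the axis, z up. The rib is the one thick raised black bar (14 x 8 x 4 mm) at the clockwise end of a scale of thin ticks. Timer: loose white plastic drum 96 mm across, 38 mm tall without the knob, on four rubber feet, about 0.23 kg.
- square_timer_pointer (a point): Tip of the pointer on the square timer, which is to be left alone: 35 mm from its turning axis, 55 mm above the shelf; x points outwards along the pointer, z up. That timer is a loose white plastic housing 90 x 90 mm, 38 mm tall, with the same knob, rib and ticks.
Mind the look-alikes: they are no part of the job. What is shaped like the part that bears round_timer_grip but blue or red is not meant.

How it is judged (in metres and radians):
On the way:
1. the round timer's knob is pushed down (1.5 mm or more) while it has been turned past 0.8 rad (z of round_timer_grip in the frame of round_timer_rib below 0.0345 m and value of joint round_timer_knob above 0.8 rad), for 0.1 s.
At the end, for the whole second after the job is handed in: The round timer's knob is at 1.4 rad within 0.2 rad, let go, back up (within 1.5 mm) and still; that timer stands flat (tilt under 0.1 rad), its rib within 20 mm of its start; the square timer's pointer is within 15 mm of its start (value of joint round_timer_knob between 1.2 and 1.6 rad and velocity of joint round_timer_knob between -0.1 and 0.1 rad/s and z of round_timer_grip in the frame of round_timer_rib above 0.0345 m and distance of round_timer_rib from where it was at the start of the episode below 0.02 m and angle between round_timer_rib's own z axis and vertical below 0.1 rad and distance of square_timer_pointer from where it was at the start of the episode below 0.015 m); the robot touches nothing.
It fails at once if the round timer spins or shifts: its rib moves 20 mm or more from its start (distance of round_timer_rib from where it was at the start of the episode above 0.02 m).
It fails at once if the square timer is moved or its knob turned: its pointer tip moves 15 mm or more (distance of square_timer_pointer from where it was at the start of the episode above 0.015 m).
It also fails if it takes over 32 s, if anything falls off the work surface, if the arm or the gripper's body presses on something with over 40 N, if the wrist force passes 120 N, or if a joint passes its speed limit or range.

### The arm

A 6-joint arm with a two-finger parallel gripper is mounted at the origin on the work surface. World frame = base frame: x ahead of the robot, y to its left, z up, the work surface at z = 0. Lengths are in mm, angles in rad, forces in N, time in s.
With the tool pointing down it reaches from about 350 to 875 mm from the base axis. Payload 4.2 kg.
Tool frame: the origin (TCP) lies between the finger pads; the fingertips stand 17 mm ahead of it and the grasp point (between the pads) lies 2 mm behind it; x points along the fingers, y is the direction in which the jaws open and shut, and the axes are right-handed (so a half turn about x gives the same grasp; the last joint's range is limited). The gripper opens to 85 mm and grips with 20 to 120 N. Pads are 22 mm wide; open, the fingers measure 114 mm over their backs; the gripper's body (76 mm by 85 mm) begins 54 mm behind the grasp point. The pads swing forward as they close: fully open they stand 13 mm farther back than shut.
Start: joints at [-0.851, 0.385, 0.008, 0, -1.194, -0.259], TCP at [277.927, -559.782, 248.312] pointing down, gripper open.
Joint ranges: [-3.14, 3.14], [-1.21, 2.06], [-1.07, 1.41], [-3.16, 2.05], [-2.99, -0.16], [-3.1, 3.1]. Speed limits (rad/s): [2.79, 2.79, 3.14, 3.14, 3.14, 3.14].

### API

Orientations are given as a unit quaternion [x, y, z, w].
In Python, from bench import arm gives the robot as it stands.
- The arm moves only by the tool carry_out, never from a script. Its argument "plan" is a list of rows, each an object with "hand": the finger opening in m, from 0 to 0.0854; "xyz": the shift along the tool's x, y, z in m, a list of three; "turn": the turn about the tool's x in degrees. A call has 1 to 12 rows; each row is the pose to reach, as a shift and turn from the pose commanded when the call began, along the tool's axes at that moment; what a row does not reach only later rows make up. A row lasts 1/8 s, in which the tool goes at most 62.5 mm and 10.7 degrees, less where a joint would pass 70% of its speed; a pose out of reach is approached as far as the arm can. A call with a gripper value outside its range is refused whole. The fingers move at their own pace and stop on an object; the grip force is fixed at half the most. Time passes only in rows, so rows that repeat a pose let the fingers close. It gives the time, the measured TCP pose, the force and the opening at its end, in the units of the state.
- arm.read_state(): the state, without advancing time (a new reading comes with each control period).
- arm.get_image(name): name is "scene" or "top" or "wrist"; returns a dict with "img" (420x560x3 uint8, blue, green, red), "vertical_fov" (degrees; the focal length in pixels is half the picture's height over the tangent of half this angle, whatever the lens; pixels are square), "cx", "cy" (the principal point, pixels), "R" (3x3) and "t" (3): a world point X has camera coordinates R X + t. Camera axes: x right, y down, z forward; pixel columns grow to the right and rows downward; lengths in mm; the calibration is good to about 2 mm. The wrist camera is an equidistant fisheye: a pixel r from the principal point sees the ray r / f radians off the axis. A picture is of the moment at which its call begins. There is no depth.
- arm.job_done(): hands the job in, once; it reports no verdict.
The state is a dict: "clock": time; "joints": joint angles; "joint_vel": joint speeds; "joint_efforts": joint torques, N m; "position": TCP position; "ee_rot": TCP orientation; "contact_force": force on the tool from outside, world axes, zero at the start; "wrist_torque": the same for the moment, N m; "gripper_width": finger opening in mm.
Only numpy, scipy, OpenCV 4.12 (cv2) and the standard library are available. Lean on these libraries where they do the work, as an engineer would, in place of code of your own. Each camera call takes 0.05 s, during which the arm holds its last target.

## Working session

There is one attempt and no reset: what is moved stays moved. The work goes in short steps, Python scripts to look and compute and a tool call to move; the robot and the scene stay as the last step left them, time stands still between calls to the robot, and variables do not carry over. Pictures are saved under pics/ and viewed, and the job is handed in when it is done.

Besides the shell and the picture viewer there is one more tool, called after ">>>" by a JSON object that holds its "fn" and its "kwargs", one argument or row to a line. carry_out: Moves the arm, as the interface text tells. Its arguments: {"type":"object","properties":{"plan":{"type":"array"}},"required":["plan"]}

```bash
ls; mkdir -p pics
python3 - <<'E'
from bench import arm
import cv2, numpy as np
s=arm.read_state()
for k,v in s.items(): print(k,v)
for n in ["scene","top","wrist"]:
    d=arm.get_image(n)
    cv2.imwrite(f"pics/{n}0.png",d["img"])
    print(n,d["vertical_fov"],d["cx"],d["cy"],np.round(d["R"],4).tolist(),np.round(d["t"],2).tolist())
E
```

```text
pics
clock 0.0
joints [-8.51388424e-01  3.85587259e-01  6.62574439e-03 -5.21338140e-04
 -1.19397133e+00 -2.58608204e-01]
joint_vel [ 0.00015956 -0.00024206 -0.00200578 -0.00030315 -0.00200627 -0.00085131]
joint_efforts [-9.87786893e-05 -3.92291987e+01  1.88403761e+01  4.18612272e+00
 -4.57141141e-03 -3.25740928e-06]
position [ 277.7053159  -559.31202592  247.19964644]
ee_rot [-0.1606661   0.68864031  0.16216074  0.68823311]
contact_force [ 0.08204184 -0.17325369  0.20198436]
wrist_torque [ 0.06708504  0.00208886 -0.01649303]
gripper_width 85.31690224548163
scene 50.57882427289391 276.2632475359566 197.1954086146106 [[0.8109, 0.585, 0.0165], [0.4314, -0.5785, -0.6922], [-0.3954, 0.5684, -0.7215]] [-470.81, -191.53, 1248.45]
top 49.80990446732006 273.48838657692096 213.20660149637132 [[-0.0013, -0.9999, 0.0115], [-0.9967, 0.0003, -0.0815], [0.0815, -0.0116, -0.9966]] [-2.11, 561.42, 1032.64]
wrist 65.70646984690485 279.81087327810826 205.99945423790953 [[-0.4449, 0.8956, 0.0021], [0.8461, 0.4196, 0.3287], [0.2935, 0.148, -0.9444]] [623.61, -43.44, 381.27]
```

View pics/scene0.png

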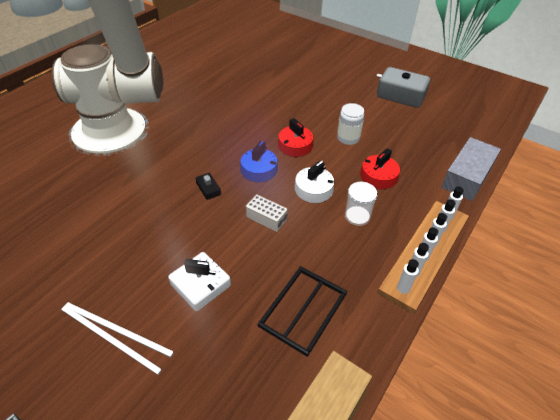

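View pics/top0.png

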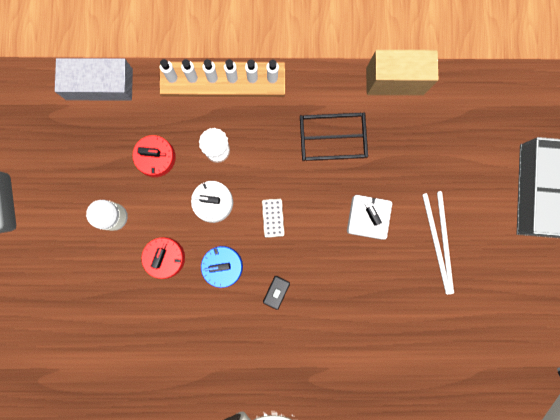

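View pics/wrist0.png

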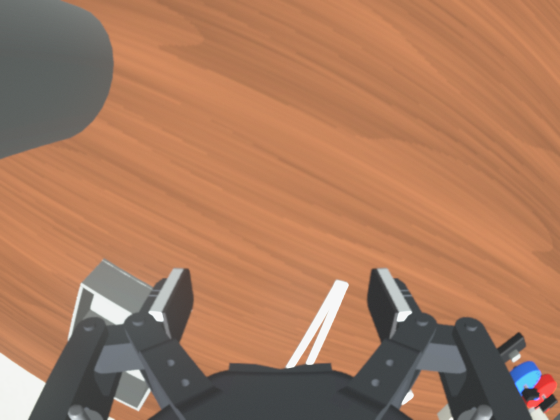

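The round white timer is at (212,201) in top and (315,184) in scene. The square one is at (370,217) in top and (200,280) in scene. The red and blue drums are look-alikes. Next I'll zoom in and measure.

```bash
cat > h.py <<'E'
import numpy as np, cv2
from bench import arm
def cam(n):
    d=arm.get_image(n); d["R"]=np.array(d["R"]);d["t"]=np.array(d["t"])
    d["f"]=d["img"].shape[0]/2/np.tan(np.radians(d["vertical_fov"])/2)
    return d
def ray(d,u,v,fish=False):
    x=(u-d["cx"])/d["f"]; y=(v-d["cy"])/d["f"]
    if fish:
        r=np.hypot(x,y); k=np.sin(r)/r if r>1e-9 else 1
        c=np.array([x*k,y*k,np.cos(r)])
    else: c=np.array([x,y,1.])
    o=-d["R"].T@d["t"]; w=d["R"].T@c
    return o,w/np.linalg.norm(w)
def plane(d,u,v,z,fish=False):
    o,w=ray(d,u,v,fish); return o+w*(z-o[2])/w[2]
def proj(d,X,fish=False):
    c=d["R"]@np.array(X,float)+d["t"]
    if fish:
        h=np.hypot(c[0],c[1]); th=np.arctan2(h,c[2]); s=th/h
        return d["cx"]+d["f"]*c[0]*s, d["cy"]+d["f"]*c[1]*s
    return d["cx"]+d["f"]*c[0]/c[2], d["cy"]+d["f"]*c[1]/c[2]
def two(d1,p1,d2,p2,f1=False,f2=False):
    o1,w1=ray(d1,*p1,f1);o2,w2=ray(d2,*p2,f2)
    A=np.stack([w1,-w2],1); s=np.linalg.lstsq(A,o2-o1,rcond=None)[0]
    a=o1+w1*s[0];b=o2+w2*s[1]; return (a+b)/2,np.linalg.norm(a-b)
E
python3 - <<'E'
from h import *
t=cam("top"); s=cam("scene")
print(t["f"], s["f"])
a=t["img"][165:240,175:250]; cv2.imwrite("pics/tz.png",cv2.resize(a,None,fx=8,fy=8,interpolation=cv2.INTER_CUBIC))
a=s["img"][150:210,285:345]; cv2.imwrite("pics/sz.png",cv2.resize(a,None,fx=10,fy=10,interpolation=cv2.INTER_CUBIC))
E
```

```text
452.30390125580203 444.4709994954896
```

View pics/tz.png

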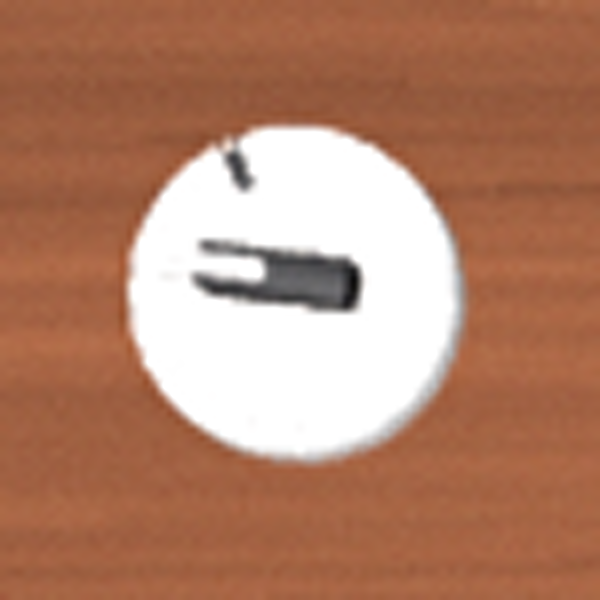

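View pics/sz.png

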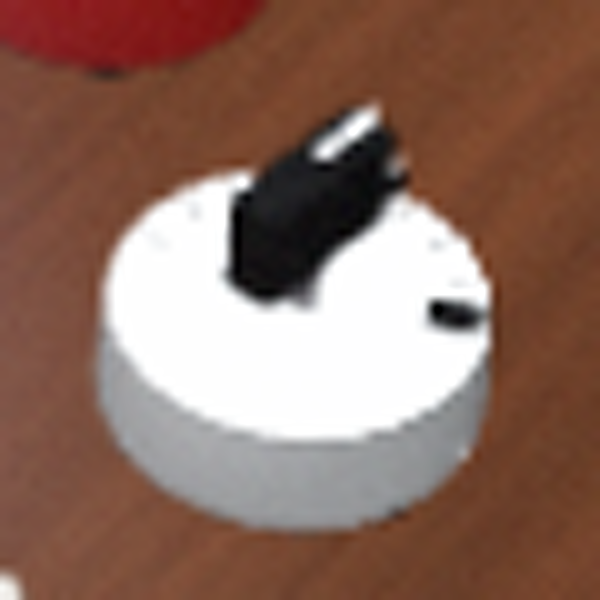

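The white line marks the pointer end, at the left in top (world +y). The rib is at crop (240,168), which is top pixel (205,186), so it lies clockwise of the pointer. Next come the axis, rib and pointer directions in both views.

Run:
```python
from h import *
from scipy import ndimage
t=cam("top"); s=cam("scene")
def disc(d,x0,x1,y0,y1,th):
    im=d["img"][y0:y1,x0:x1]; m=(im.min(2)>th).astype(np.uint8)
    c=max(cv2.findContours(m,cv2.RETR_EXTERNAL,cv2.CHAIN_APPROX_NONE)[0],key=cv2.contourArea)
    c=cv2.convexHull(c); e=cv2.fitEllipse(c); 
    return np.array(e[0])+[x0,y0],e,(c[:,0,:]+[x0,y0])
for n,d,b in [("top",t,(175,250,165,240)),("scene",s,(285,345,150,212))]:
    for th in (190,225):
        c,e,h=disc(d,*b,th)
        P=np.array([plane(d,u,v,38)[:2] for u,v in h])
        (x,y),r=cv2.minEnclosingCircle(P.astype(np.float32))
        A=np.c_[2*P,np.ones(len(P))]; q=np.linalg.lstsq(A,(P**2).sum(1),rcond=None)[0]
        print(n,th,np.round(c,1),np.round(e[1],1),"enc",round(x,1),round(y,1),round(r,1),"fit",np.round(q[:2],1),round(float(np.sqrt(q[2]+q[0]**2+q[1]**2)),1))
# dark blobs on the timer
for n,d,b in [("top",t,(175,250,165,240)),("scene",s,(285,345,150,212))]:
    x0,x1,y0,y1=b; im=d["img"][y0:y1,x0:x1]
    big=cv2.resize(im,None,fx=4,fy=4,interpolation=cv2.INTER_CUBIC)
    m=(big.max(2)<110).astype(np.uint8)
    k,l,st,ce=cv2.connectedComponentsWithStats(m)
    for i in range(1,k):
        if st[i,4]>40:
            pts=np.argwhere(l==i)[:,::-1].astype(np.float32)
            r=cv2.minAreaRect(pts)
            cu,cv=(ce[i]+.5)/4-.5+[x0,y0]
            bx=(cv2.boxPoints(r)+.5)/4-.5+[x0,y0]
            print(n,"blob",st[i,4],np.round([cu,cv],2),np.round(bx,1).tolist(),"z38",np.round(plane(d,cu,cv,40),1),"z82",np.round(plane(d,cu,cv,82),1))
```

```text
top 190 [211.3 201. ] [40.6 41.1] enc 588.4 140.6 47.6 fit [588.5 140.6] 47.1
top 225 [211.1 201. ] [40.1 40.3] enc 588.7 140.7 46.9 fit [588.7 141.1] 46.4
scene 190 [314.4 180.3] [26.3 38.4] enc 593.3 138.0 46.4 fit [593.2 137.6] 45.7
scene 225 [314.4 180.2] [25.9 37.8] enc 593.1 137.8 45.5 fit [593.2 137.6] 45.0
top blob 84 [204.29 185.62] [[202.9, 184.1], [204.2, 183.5], [205.8, 187.3], [204.5, 187.9]] z38 [623.8 156.9  40. ] z82 [617.8 151.   82. ]
top blob 1290 [211.85 199.73] [[199.2, 201.1], [199.9, 194.9], [219.8, 197.3], [219.0, 203.5]] z38 [591.1 139.2  40. ] z82 [586.4 134.   82. ]
scene blob 57 [310.6  150.93] [[309.2, 152.1], [310.8, 149.3], [312.1, 150.0], [310.5, 152.9]] z38 [529.2 220.   40. ] z82 [553.7 176.3  82. ]
scene blob 63 [303.26 155.77] [[301.4, 156.1], [304.8, 154.4], [305.3, 155.5], [301.9, 157.2]] z38 [524.6 193.   40. ] z82 [549.3 150.9  82. ]
scene blob 138 [295.29 156.86] [[292.9, 155.9], [297.9, 155.9], [297.9, 157.6], [292.9, 157.6]] z38 [510.8 177.5  40. ] z82 [536.3 136.2  82. ]
scene blob 3298 [315.6  170.09] [[303.2, 173.3], [319.2, 156.8], [328.
[... 377 characters left out ...]
[343.96 183.95] [[343.4, 182.6], [344.4, 182.6], [344.4, 185.1], [343.4, 185.1]] z38 [658. 166.  40.] z82 [675.1 125.4  82. ]
scene blob 3578 [334.92 199.72] [[318.5, 208.5], [341.9, 184.5], [350.4, 192.8], [327.0, 216.8]] z38 [667.1 108.5  40. ] z82 [683.7  71.2  82. ]
scene blob 79 [323.88 201.38] [[320.9, 201.1], [325.5, 200.0], [325.9, 201.7], [321.3, 202.8]] z38 [649.5  88.9  40. ] z82 [667.1  52.7  82. ]
scene blob 52 [317.24 203.32] [[314.4, 203.1], [319.6, 203.1], [319.6, 203.9], [314.4, 203.9]] z38 [640.6  74.7  40. ] z82 [658.7  39.3  82. ]
scene blob 150 [313.83 208.5 ] [[310.4, 211.2], [316.6, 204.6], [318.0, 206.0], [311.8, 212.5]] z38 [642.9  56.6  40. ] z82 [660.9  22.3  82. ]
```

```bash
cat >> h.py <<'E'
from scipy.spatial.transform import Rotation as Ro
def pose():
    s=arm.read_state(); return np.array(s["position"]),Ro.from_quat(s["ee_rot"]).as_matrix(),s
def shift(target,cmd=None):
    p,R,s=pose(); return R.T@(np.array(target)-(p if cmd is None else cmd))
def yaw_y(R): return np.degrees(np.arctan2(R[1,1],R[0,1]))
E
python3 - <<'E'
from h import *
p,R,s=pose(); print(np.round(R,4)); print("tool y yaw",yaw_y(R))
t=cam("top");sc=cam("scene");w=cam("wrist")
P,g=two(t,(211.2,201.0),sc,(314.4,180.3)); print("axis top tri",P,g)
P,g=two(t,(204.29,185.62),sc,(329.93,181.05)); print("rib tri",P,g)
print("wrist cam in tool", R.T@(-w["R"].T@w["t"]-p), "axis in tool",R.T@w["R"][2])
print("shift to above", shift([590.5,139.5,200]))
E
```

```text
[[-3.000e-04 -4.446e-01  8.957e-01]
 [ 4.000e-04  8.957e-01  4.446e-01]
 [-1.000e+00  5.000e-04 -0.000e+00]]
tool y yaw 116.39901306474137
axis top tri [589.87933569 142.38385111  30.76904523] 1.660896966265645
rib tri [624.47633704 157.55134606  36.65146716] 0.4112496302059583
wrist cam in tool [-125.8877143     0.30923617  -84.15528041] axis in tool [ 9.44380319e-01 -5.03583233e-05  3.28855305e-01]
shift to above [ 48.34096113 487.31898414 590.91219197]
```

>>> {"fn": "carry_out", "kwargs": {
  "plan": [
    {"hand": 0.06, "xyz": [0.001, 0.015, 0.018], "turn": -4},
    {"hand": 0.06, "xyz": [0.004, 0.044, 0.053], "turn": -9},
    {"hand": 0.06, "xyz": [0.008, 0.083, 0.1], "turn": -14},
    {"hand": 0.06, "xyz": [0.012, 0.122, 0.148], "turn": -19},
    {"hand": 0.06, "xyz": [0.016, 0.161, 0.195], "turn": -24},
    {"hand": 0.06, "xyz": [0.02, 0.2, 0.242], "turn": -29},
    {"hand": 0.06, "xyz": [0.024, 0.239, 0.29], "turn": -34},
    {"hand": 0.06, "xyz": [0.027, 0.278, 0.337], "turn": -39},
    {"hand": 0.06, "xyz": [0.031, 0.317, 0.384], "turn": -44},
    {"hand": 0.06, "xyz": [0.035, 0.356, 0.431], "turn": -49},
    {"hand": 0.06, "xyz": [0.039, 0.394, 0.479], "turn": -54},
    {"hand": 0.06, "xyz": [0.043, 0.433, 0.526], "turn": -56}
  ]
}}

```text
clock: 2.0
position: [557.2, 64.0, 205.6]
ee_rot: [-0.466, 0.531, 0.466, 0.532]
contact_force: [1.0, -0.7, -0.2]
gripper_width: 60.4
```

Run:
```python
from h import *
p,R,s=pose(); print(s["clock"],p,"yaw",yaw_y(R),np.round(R[:,0],4),s["gripper_width"],np.degrees(s["joints"]))
print("shift", shift([590.5,140,200]))
```

```text
2.0 [557.21821451  63.97782728 205.57788881] yaw 172.5087337337177 [ 9.e-04  1.e-04 -1.e+00] 60.359205366510324 [ 2.31096870e+01  1.78125517e+01 -1.23878717e+01  1.42031596e-02
 -5.97504713e+01 -3.06080970e+01]
shift [  5.61751965 -23.08159037  79.7110061 ]
```

>>> {"fn": "carry_out", "kwargs": {
  "plan": [
    {"hand": 0.06, "xyz": [0.002, -0.009, 0.03], "turn": 0},
    {"hand": 0.06, "xyz": [0.004, -0.018, 0.06], "turn": 0},
    {"hand": 0.06, "xyz": [0.005, -0.023, 0.08], "turn": 0},
    {"hand": 0.06, "xyz": [0.005, -0.023, 0.08], "turn": 0}
  ]
}}

```text
clock: 2.5
position: [590.1, 139.1, 200.0]
ee_rot: [-0.466, 0.532, 0.466, 0.532]
contact_force: [0.4, -0.2, 0.6]
gripper_width: 60.0
```

Run:
```python
from h import *
p,R,s=pose(); print(s["clock"],p,"yaw",yaw_y(R),np.round(R[:,0],4),s["contact_force"])
w=cam("wrist"); cv2.imwrite("pics/w1.png",w["img"])
for X in ([590.5,140,38],[590.5,140,82]): print(proj(w,X,True))
```

```text
2.5 [590.08225997 139.10147339 199.97188848] yaw 172.47284011737622 [-4.e-04 -2.e-04 -1.e+00] [ 0.35869534 -0.16449672  0.60798511]
(np.float64(279.85100079075266), np.float64(190.66281964367886))
(np.float64(279.86007663066334), np.float64(206.38831851701337))
```

View pics/w1.png

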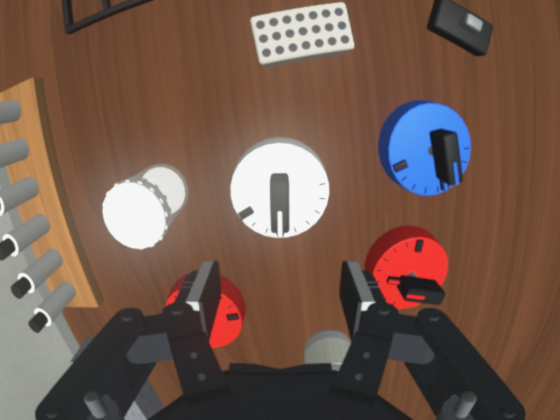

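Wrist view: the white timer's centre is at about (280,189), with its pointer line facing down to (280,237) and the rib at (247,213). The bar is already square to the jaws. Measuring it precisely now.

```bash
cat > meas.py <<'E'
from h import *
def meas(name):
    w=cam("wrist"); cv2.imwrite(f"pics/{name}.png",w["img"])
    x0,x1,y0,y1=220,340,120,255
    im=w["img"][y0:y1,x0:x1]; big=cv2.resize(im,None,fx=4,fy=4,interpolation=cv2.INTER_CUBIC)
    cv2.imwrite(f"pics/{name}_z.png",big)
    U=lambda q:(np.asarray(q,float)+.5)/4-.5+[x0,y0]
    return w,big,U
E
python3 - <<'E'
from meas import *
w,big,U=meas("w2")
hsv=cv2.cvtColor(big,cv2.COLOR_BGR2HSV)
m=((big.min(2)>215)).astype(np.uint8)
c=max(cv2.findContours(m,cv2.RETR_EXTERNAL,cv2.CHAIN_APPROX_NONE)[0],key=cv2.contourArea)
h=cv2.convexHull(c)[:,0,:]
P=np.array([plane(w,*U(q),38,True)[:2] for q in h])
A=np.c_[2*P,np.ones(len(P))]; q=np.linalg.lstsq(A,(P**2).sum(1),rcond=None)[0]
print("centre",q[:2],"r",np.sqrt(q[2]+q[0]**2+q[1]**2), "enc",cv2.minEnclosingCircle(P.astype(np.float32)))
C=q[:2]
m=(big.max(2)<100).astype(np.uint8)
k,l,st,ce=cv2.connectedComponentsWithStats(m)
for i in range(1,k):
    if st[i,4]>60:
        pts=np.argwhere(l==i)[:,::-1]
        r=cv2.minAreaRect(pts.astype(np.float32)); 
        print(st[i,4],np.round(U(ce[i]),1),"rect",np.round(U(r[0]),1),np.round(np.array(r[1])/4,1),round(r[2],1))
        for z in (42,82):
            X=plane(w,*U(ce[i]),z,True); d=X[:2]-C
            print("   z",z,np.round(X[:2],1),"r",round(np.hypot(*d),1),"ang",round(np.degrees(np.arctan2(d[1],d[0])),1))
E
```

```text
centre [591.11392154 141.05048441] r 45.470866866304135 enc ((591.09814453125, 141.0817108154297), 45.62934494018555)
1554 [285.2 220.9] rect [285.  215.5] [34.8  4.2] 90.0
   z 42 [588.9 168. ] r 27.0 ang 94.8
   z 82 [587.5 152. ] r 11.6 ang 108.3
1306 [273.2 223. ] rect [273.4 220. ] [25.2  4.5] 90.0
   z 42 [600.3 168.7] r 29.1 ang 71.5
   z 82 [597.3 152.6] r 13.1 ang 61.7
520 [243.4 215. ] rect [244.  214.6] [5.4 8.5] 63.4
   z 42 [626.9 157. ] r 39.2 ang 24.1
   z 82 [620.1 142.6] r 29.1 ang 3.1
```

View pics/w2_z.png

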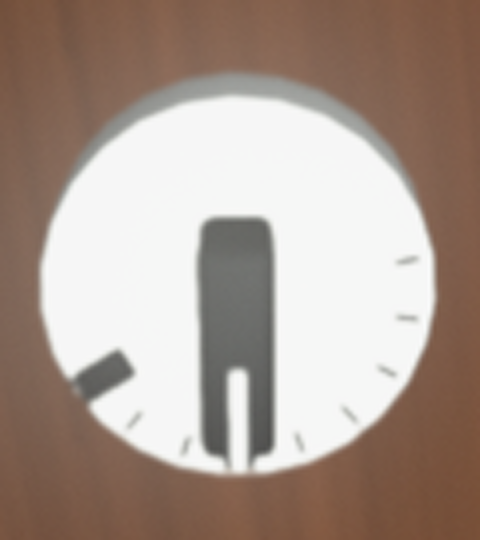

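Run:
```python
from meas import *
w,big,U=meas("w3")
# bar mask at looser threshold: edge centre per row
g=big.max(2)
for z,rows in ((82,range(260,360,10)),):
    L=[];Rr=[]
    for r in rows:
        c=np.where(g[r,150:330]<150)[0]+150
        L.append(plane(w,*U((c[0],r)),z,True)[:2]); Rr.append(plane(w,*U((c[-1],r)),z,True)[:2])
    L=np.array(L);Rr=np.array(Rr);M=(L+Rr)/2
    for n,a in (("L",L),("R",Rr),("M",M)):
        d=np.linalg.svd(a-a.mean(0))[2][0]; d*=np.sign(d[1]); print(n,np.degrees(np.arctan2(d[1],d[0])),a.mean(0))
    print("width",np.linalg.norm(L-Rr,axis=1).mean())
# end points at z82
for q in ((236,250),(238,455)): print(q,plane(w,*U(q),82,True))
# white line
L=[]
for r in range(380,450,10):
    row=g[r,215:262]; c=np.where(row>170)[0]+215
    L.append(plane(w,*U((c.mean(),r)),82,True)[:2])
L=np.array(L); d=np.linalg.svd(L-L.mean(0))[2][0]; d*=np.sign(d[1]); print("line",np.degrees(np.arctan2(d[1],d[0])),L.mean(0))
p,R,s=pose(); print(p,yaw_y(R))
```

```text
L 83.50774055342102 [596.86845807 128.99417522]
R 83.12701996405953 [582.77631863 130.87449029]
M 83.3173799770776 [589.82238835 129.93433275]
width 14.217031313378135
(236, 250) [588.27828643 118.81323397  82.        ]
(238, 455) [593.65671005 161.87579771  82.        ]
line 83.39513706417375 [592.46455541 152.0083042 ]
[589.53516537 137.38210239 200.44927909] 172.3581364438637
```

Two independent checks agree. The bar line and the pointer line both give 83.35°, and the rib is at about 24.3°, so the turn needed is about 59° clockwise. The axis is at (591, 140.4). Next I descend to grip height, TCP z of about 72.

>>> {"fn": "carry_out", "kwargs": {
  "plan": [
    {"hand": 0.05, "xyz": [0.025, -0.001, 0.002], "turn": -1},
    {"hand": 0.05, "xyz": [0.06, -0.001, 0.002], "turn": -1},
    {"hand": 0.045, "xyz": [0.095, -0.001, 0.002], "turn": -1},
    {"hand": 0.045, "xyz": [0.118, -0.001, 0.002], "turn": -1},
    {"hand": 0.045, "xyz": [0.128, -0.001, 0.002], "turn": -1},
    {"hand": 0.045, "xyz": [0.128, -0.001, 0.002], "turn": -1}
  ]
}}

```text
clock: 3.4
position: [591.1, 139.5, 72.4]
ee_rot: [-0.47, 0.528, 0.47, 0.528]
contact_force: [-0.3, -0.3, -0.2]
gripper_width: 45.0
```

Run:
```python
from h import *
ps=[]
for i in range(3):
    w=cam("wrist"); p,R,s=pose(); ps.append([*p,yaw_y(R),*s["contact_force"],s["gripper_width"]])
print(s["clock"]); print(np.round(ps,2))
cv2.imwrite("pics/w4.png",w["img"])
sc=cam("scene"); a=sc["img"][100:220,240:400]; cv2.imwrite("pics/s4.png",cv2.resize(a,None,fx=5,fy=5,interpolation=cv2.INTER_CUBIC))
```

```text
3.55
[[ 5.9162e+02  1.3981e+02  7.3130e+01  1.7339e+02  8.6000e-01 -8.8000e-01
   1.3000e-01  4.5010e+01]
 [ 5.9191e+02  1.4007e+02  7.3560e+01  1.7340e+02 -4.9000e-01  3.2000e-01
  -7.2000e-01  4.5070e+01]
 [ 5.9194e+02  1.4022e+02  7.3700e+01  1.7340e+02 -2.2000e-01 -5.5000e-01
  -8.6000e-01  4.4550e+01]]
```

View pics/w4.png

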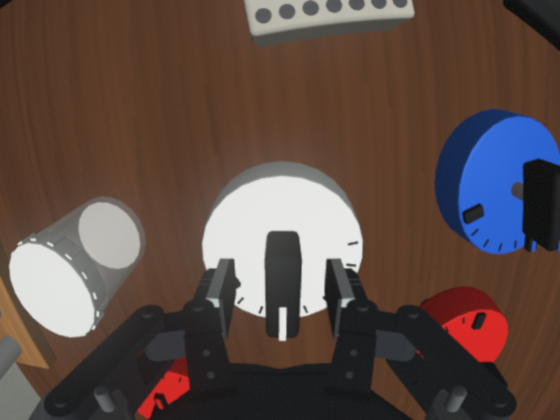

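View pics/s4.png

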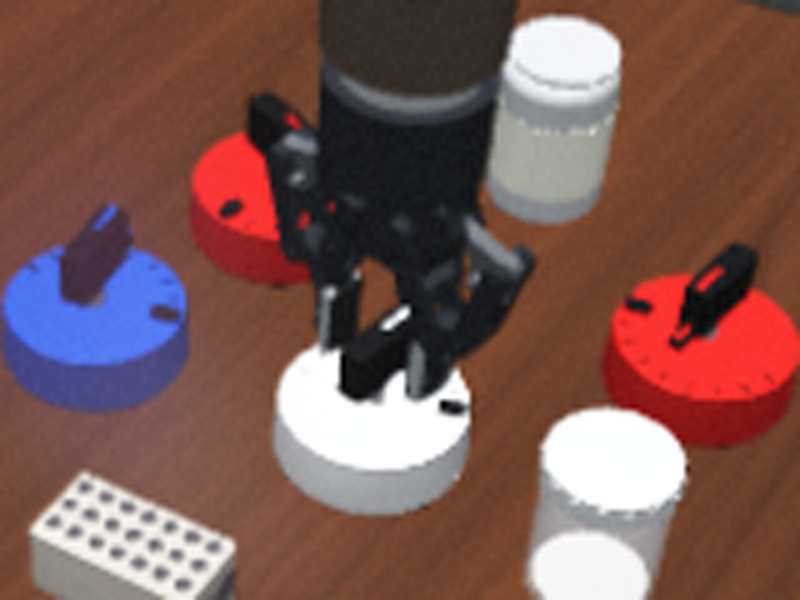

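The jaws straddle the bar, centred to about 1 mm: the bar is at u≈283 and the jaw middle at ≈281. The fingertips are above the housing. Closing.

>>> {"fn": "carry_out", "kwargs": {
  "plan": [
    {"hand": 0.03, "xyz": [0, 0, 0], "turn": 0},
    {"hand": 0.02, "xyz": [0, 0, 0], "turn": 0},
    {"hand": 0.0, "xyz": [0, 0, 0], "turn": 0},
    {"hand": 0.0, "xyz": [0, 0, 0], "turn": 0},
    {"hand": 0.0, "xyz": [0, 0, 0], "turn": 0},
    {"hand": 0.0, "xyz": [0, 0, 0], "turn": 0}
  ]
}}

```text
clock: 4.35
position: [591.2, 140.1, 72.6]
ee_rot: [-0.47, 0.528, 0.47, 0.528]
contact_force: [-1.5, -0.1, 4.7]
gripper_width: 14.8
```

Run:
```python
from h import *
ps=[]
for i in range(2):
    w=cam("wrist"); p,R,s=pose(); ps.append([*p,yaw_y(R),*s["contact_force"],*s["wrist_torque"],s["gripper_width"]])
print(s["clock"]); print(np.round(ps,2))
cv2.imwrite("pics/w5.png",w["img"])
```

```text
4.45
[[ 5.9119e+02  1.4012e+02  7.2520e+01  1.7341e+02 -2.0700e+00  9.6000e-01
   4.3300e+00 -0.0000e+00  5.1000e-01  1.0000e-02  1.4640e+01]
 [ 5.9121e+02  1.4010e+02  7.2490e+01  1.7341e+02 -1.7500e+00  3.8000e-01
   5.0400e+00  4.0000e-02  4.9000e-01 -1.0000e-02  1.5000e+01]]
```

View pics/w5.png

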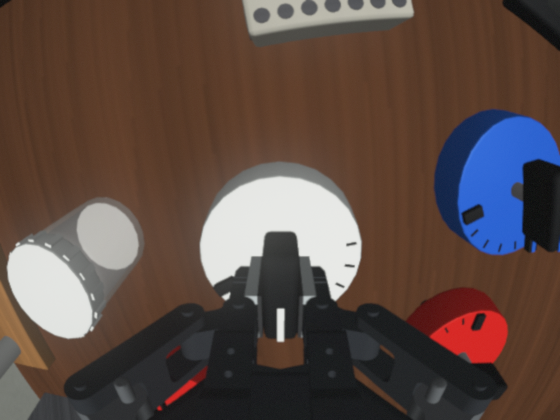

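Gripped, with the opening at 14.8 mm and about 5 N upwards, so the spring is just loaded. Now I push down about 6 mm and check the force.

>>> {"fn": "carry_out", "kwargs": {
  "plan": [
    {"hand": 0.0, "xyz": [0.002, 0, 0], "turn": 0},
    {"hand": 0.0, "xyz": [0.004, 0, 0], "turn": 0},
    {"hand": 0.0, "xyz": [0.006, 0, 0], "turn": 0},
    {"hand": 0.0, "xyz": [0.006, 0, 0], "turn": 0},
    {"hand": 0.0, "xyz": [0.006, 0, 0], "turn": 0}
  ]
}}

```text
clock: 5.08
position: [591.3, 140.1, 68.1]
ee_rot: [-0.471, 0.528, 0.47, 0.528]
contact_force: [-4.1, 0.2, 13.0]
gripper_width: 15.0
```

Run:
```python
from h import *
ps=[]
for i in range(2):
    w=cam("wrist"); p,R,s=pose(); ps.append([*p,yaw_y(R),*s["contact_force"],*s["wrist_torque"],s["gripper_width"]])
print(s["clock"]); print(np.round(ps,2))
cv2.imwrite("pics/w6.png",w["img"])
```

```text
5.175
[[ 5.9126e+02  1.4011e+02  6.8080e+01  1.7344e+02 -4.6400e+00 -8.2000e-01
   1.2590e+01  1.0000e-02  1.4900e+00  0.0000e+00  1.5030e+01]
 [ 5.9126e+02  1.4010e+02  6.8100e+01  1.7344e+02 -5.1300e+00 -1.1000e-01
   1.2850e+01 -1.0000e-02  1.5200e+00  4.0000e-02  1.5110e+01]]
```

The force is 12.9 N, which means the knob is about 4.5 mm down. I'll add 1 mm of push and turn 59° clockwise (positive about the downward tool x) while holding that push.

>>> {"fn": "carry_out", "kwargs": {
  "plan": [
    {"hand": 0.0, "xyz": [0.001, 0, 0], "turn": 0},
    {"hand": 0.0, "xyz": [0.001, 0, 0], "turn": 4},
    {"hand": 0.0, "xyz": [0.001, 0, 0], "turn": 10},
    {"hand": 0.0, "xyz": [0.001, 0, 0], "turn": 16},
    {"hand": 0.0, "xyz": [0.001, 0, 0], "turn": 20}
  ]
}}

```text
clock: 5.8
position: [591.1, 140.1, 67.3]
ee_rot: [-0.371, 0.602, 0.371, 0.602]
contact_force: [-4.8, 0.4, 14.6]
gripper_width: 14.5
```

Run:
```python
from h import *
w=cam("wrist"); p,R,s=pose(); print(s["clock"],np.round([*p,yaw_y(R),*s["contact_force"],*s["wrist_torque"],s["gripper_width"]],2))
cv2.imwrite("pics/w7.png",w["img"])
```

```text
5.85 [ 5.9110e+02  1.4016e+02  6.7350e+01  1.5324e+02 -5.6400e+00 -4.8000e-01
  1.3190e+01  1.1000e-01  1.7600e+00  1.0000e-01  1.4810e+01]
```

View pics/w7.png

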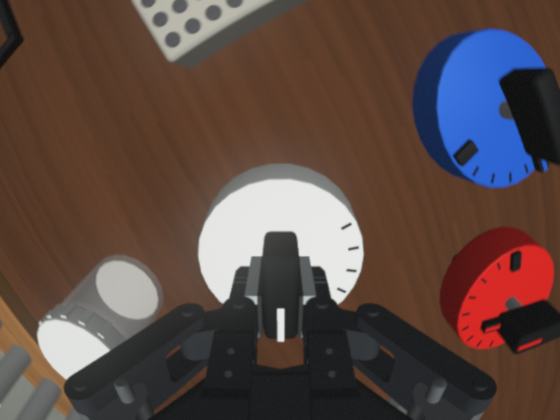

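Run:
```python
from h import *
w=cam("wrist"); p,R,s=pose(); cv2.imwrite("pics/w8.png",w["img"])
np.savez("w8.npz",R=w["R"],t=w["t"],p=p,Rt=R)
def world(u,v): 
    return plane(w,u,v,38,True)[:2]
for q in ((347,227),(352,248),(350,270),(342,290)):
    d=world(*q)-[591.1,140.5]; print("now",q,np.round(np.hypot(*d),1),np.round(np.degrees(np.arctan2(d[1],d[0])),1))
# earlier view w5/w6: rebuild calibration from constant tool->cam offset
RcT=w["R"]@R; cT=R.T@(-w["R"].T@w["t"]-p)
import types
y=np.radians(173.44); Rt=np.array([[0,np.cos(y),np.sin(y)],[0,np.sin(y),-np.cos(y)],[-1,0,0]])
po=np.array([591.26,140.1,68.1]); old=dict(w); old["R"]=RcT@Rt.T; old["t"]=-old["R"]@(po+Rt@cT)
o=cv2.imread("pics/w6.png"); 
for n,im in (("w6",o),("w8",w["img"])):
    cv2.imwrite(f"pics/{n}_z.png",cv2.resize(im[150:310,180:380],None,fx=4,fy=4,interpolation=cv2.INTER_CUBIC))
def ticks(d,im,th=120):
    big=cv2.resize(im[150:310,180:380],None,fx=4,fy=4,interpolation=cv2.INTER_CUBIC)
    m=(big.max(2)<th+60).astype(np.uint8)
    k,l,st,ce=cv2.connectedComponentsWithStats(m)
    for i in range(1,k):
        if 20<st[i,4]<900:
            u,v=(ce[i]+.5)/4-.5+[180,150]; X=plane(d,u,v,38,True)[:2]-[591.1,140.5]
            print("  ",st[i,4],np.round([u,v],1),"r",round(np.hypot(*X),1),"ang",round(np.degrees(np.arctan2(X[1],X[0])),1))
print("w6");ticks(old,o);print("w8");ticks(w,w["img"])
sc=cam("scene"); a=sc["img"][140:220,270:370]; cv2.imwrite("pics/s8.png",cv2.resize(a,None,fx=8,fy=7.5,interpolation=cv2.INTER_CUBIC))
```

```text
now (347, 227) 39.7 -178.5
now (352, 248) 39.3 162.6
now (350, 270) 39.7 142.5
now (342, 290) 41.3 122.9
w6
   515 [352.6 247.1] r 39.8 ang -177.2
   474 [350.9 269.3] r 40.3 ang 162.6
   450 [341. 289.] r 40.7 ang 142.8
w8
   573 [345.6 225.3] r 39.5 ang -176.7
   522 [352.9 247.4] r 39.9 ang 163.0
   473 [351.1 269.6] r 40.3 ang 142.9
   419 [341.3 289.5] r 40.7 ang 123.1
```

View pics/s8.png

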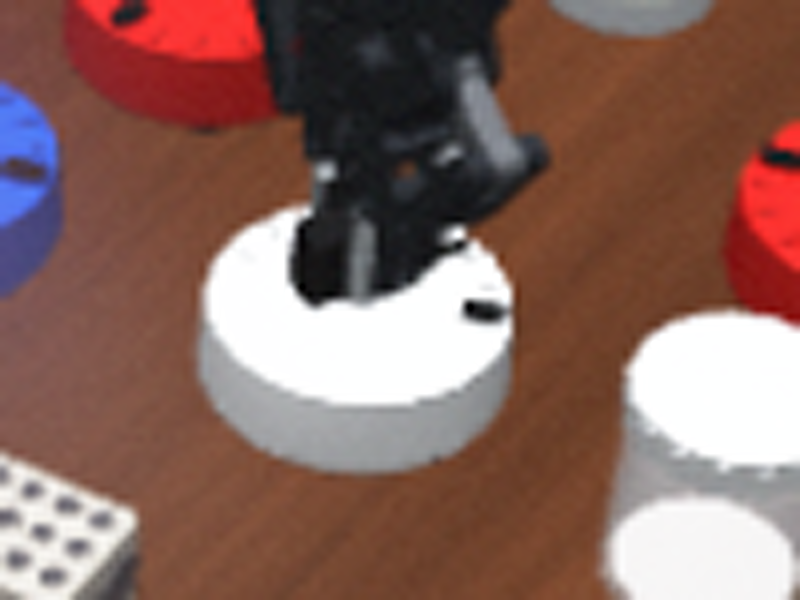

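The tick marks sit at the same world angles as before the turn (−177°, 163°, 143°) and the rib is still at scene pixel (330,181), so the timer is planted. I'll finish the remaining 39°.

>>> {"fn": "carry_out", "kwargs": {
  "plan": [
    {"hand": 0.0, "xyz": [0, 0, 0], "turn": 5},
    {"hand": 0.0, "xyz": [0, 0, 0], "turn": 10},
    {"hand": 0.0, "xyz": [0, 0, 0], "turn": 15},
    {"hand": 0.0, "xyz": [0, 0, 0], "turn": 20},
    {"hand": 0.0, "xyz": [0, 0, 0], "turn": 25},
    {"hand": 0.0, "xyz": [0, 0, 0], "turn": 30},
    {"hand": 0.0, "xyz": [0, 0, 0], "turn": 35},
    {"hand": 0.0, "xyz": [0, 0, 0], "turn": 39},
    {"hand": 0.0, "xyz": [0, 0, 0], "turn": 39},
    {"hand": 0.0, "xyz": [0, 0, 0], "turn": 39}
  ]
}}

```text
clock: 7.2
position: [590.8, 140.4, 67.3]
ee_rot: [-0.15, 0.691, 0.15, 0.691]
contact_force: [-6.8, 1.5, 14.8]
gripper_width: 14.5
```

```bash
cat > ticks.py <<'E'
from h import *
def ticks(d,im,C,box=(180,380,150,310),th=180):
    x0,x1,y0,y1=box
    big=cv2.resize(im[y0:y1,x0:x1],None,fx=4,fy=4,interpolation=cv2.INTER_CUBIC)
    m=(big.max(2)<th).astype(np.uint8)
    k,l,st,ce=cv2.connectedComponentsWithStats(m)
    for i in range(1,k):
        if 20<st[i,4]<1500:
            u,v=(ce[i]+.5)/4-.5+[x0,y0]; X=plane(d,u,v,38,True)[:2]-C
            print("  ",st[i,4],np.round([u,v],1),"r",round(np.hypot(*X),1),"ang",round(np.degrees(np.arctan2(X[1],X[0])),1))
E
python3 - <<'E'
from ticks import *
w=cam("wrist"); p,R,s=pose(); cv2.imwrite("pics/w9.png",w["img"])
print(s["clock"],np.round([*p,yaw_y(R),*s["contact_force"],*s["wrist_torque"],s["gripper_width"]],2))
ticks(w,w["img"],np.array([591.1,140.5]))
sc=cam("scene"); a=sc["img"][140:220,270:370]; cv2.imwrite("pics/s9.png",cv2.resize(a,None,fx=8,fy=7.5,interpolation=cv2.INTER_CUBIC))
E
```

```text
7.25 [ 5.9079e+02  1.4039e+02  6.7240e+01  1.1443e+02 -6.5200e+00  2.3100e+00
  1.4550e+01  4.1000e-01  2.0700e+00 -7.0000e-02  1.5030e+01]
   619 [307.3 194.3] r 39.4 ang -176.6
   620 [330.6 207.4] r 39.8 ang 163.0
   583 [346.4 226.6] r 40.2 ang 142.9
   518 [353.1 248.7] r 40.6 ang 123.0
   469 [350.7 270.9] r 40.9 ang 103.2
   448 [340.4 290.6] r 41.2 ang 83.6
```

View pics/w9.png

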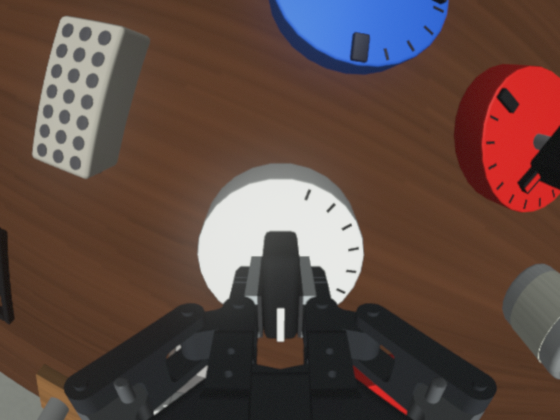

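View pics/s9.png

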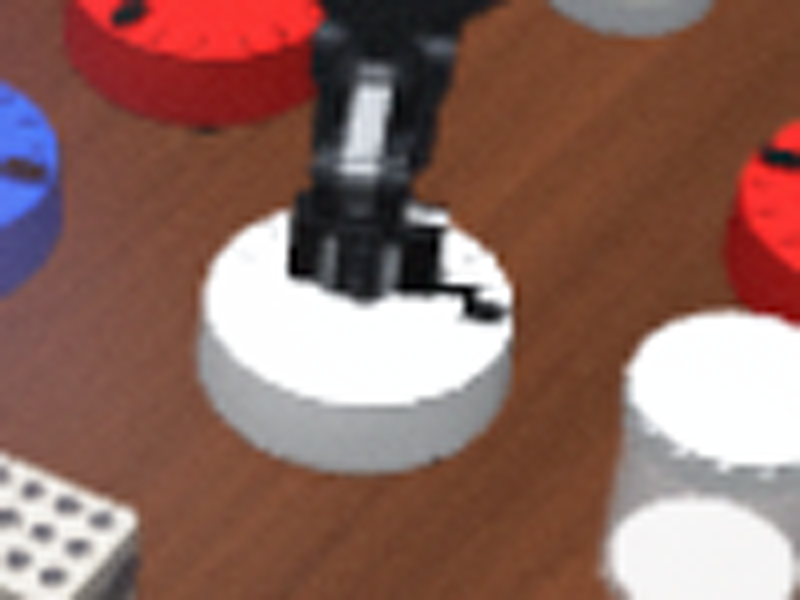

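The bar yaw is now 24.4° against the rib at about 24.3°. The nose points at the rib in the scene view, and the ticks show the housing has not turned. Next I ease the push off and open the fingers straight.

>>> {"fn": "carry_out", "kwargs": {
  "plan": [
    {"hand": 0.0, "xyz": [-0.002, 0, 0], "turn": 0},
    {"hand": 0.0, "xyz": [-0.004, 0, 0], "turn": 0},
    {"hand": 0.0, "xyz": [-0.006, 0, 0], "turn": 0},
    {"hand": 0.0, "xyz": [-0.006, 0, 0], "turn": 0},
    {"hand": 0.02, "xyz": [-0.006, 0, 0], "turn": 0},
    {"hand": 0.03, "xyz": [-0.006, 0, 0], "turn": 0},
    {"hand": 0.045, "xyz": [-0.006, 0, 0], "turn": 0},
    {"hand": 0.05, "xyz": [-0.006, 0, 0], "turn": 0}
  ]
}}

```text
clock: 8.3
position: [591.2, 140.0, 71.0]
ee_rot: [-0.149, 0.691, 0.149, 0.691]
contact_force: [0.7, -0.1, -0.2]
gripper_width: 50.2
```

Run:
```python
from ticks import *
w=cam("wrist"); p,R,s=pose(); cv2.imwrite("pics/w10.png",w["img"])
print(s["clock"],np.round([*p,yaw_y(R),*s["contact_force"],*s["wrist_torque"],s["gripper_width"]],2))
ticks(w,w["img"],np.array([591.1,140.5]))
```

```text
8.35 [ 5.9117e+02  1.3999e+02  7.1110e+01  1.1440e+02  1.2000e-01  1.5000e-01
 -1.9000e-01 -3.0000e-02  0.0000e+00  2.0000e-02  5.0050e+01]
   565 [307.9 191.7] r 39.5 ang -176.7
   564 [330.8 204.4] r 39.9 ang 163.0
   545 [346.5 223.3] r 40.4 ang 142.9
   497 [352.8 245.3] r 40.7 ang 123.1
   373 [324.2 301.6] r 41.2 ang 64.4
```

View pics/w10.png

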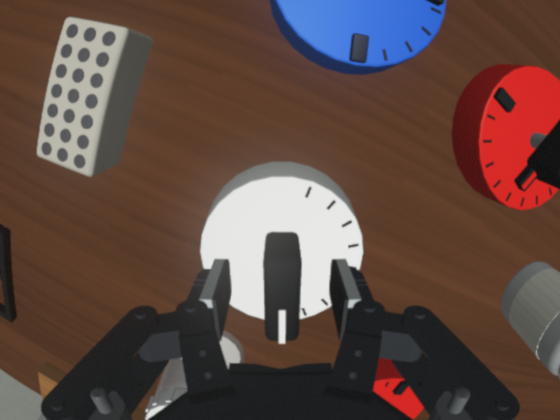

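The knob is free: no force and the opening is 50 mm. The bar is midway between the pads and the ticks have not moved. I rise straight up and re-measure pointer against rib.

>>> {"fn": "carry_out", "kwargs": {
  "plan": [
    {"hand": 0.05, "xyz": [-0.02, 0, 0], "turn": 0},
    {"hand": 0.05, "xyz": [-0.06, 0, 0], "turn": 0},
    {"hand": 0.05, "xyz": [-0.1, 0, 0], "turn": 0},
    {"hand": 0.05, "xyz": [-0.13, 0, 0], "turn": 0},
    {"hand": 0.05, "xyz": [-0.13, 0, 0], "turn": 0},
    {"hand": 0.05, "xyz": [-0.13, 0, 0], "turn": 0}
  ]
}}

```text
clock: 9.1
position: [590.5, 139.9, 200.4]
ee_rot: [-0.149, 0.692, 0.149, 0.691]
contact_force: [-0.1, -0.9, -0.0]
gripper_width: 49.9
```

Run:
```python
from meas import *
w,big,U=meas("w11")
m=(big.min(2)>215).astype(np.uint8)
c=max(cv2.findContours(m,cv2.RETR_EXTERNAL,cv2.CHAIN_APPROX_NONE)[0],key=cv2.contourArea)
P=np.array([plane(w,*U(q),38,True)[:2] for q in cv2.convexHull(c)[:,0,:]])
(x,y),r=cv2.minEnclosingCircle(P.astype(np.float32)); C=np.array([x,y]); print("centre",C,r)
m=(big.max(2)<100).astype(np.uint8)
k,l,st,ce=cv2.connectedComponentsWithStats(m)
for i in range(1,k):
    if st[i,4]>60:
        d=plane(w,*U(ce[i]),42,True)[:2]-C
        print(st[i,4],np.round(U(ce[i]),1),"r",round(np.hypot(*d),1),"ang",round(np.degrees(np.arctan2(d[1],d[0])),1))
t=cam("top"); sc=cam("scene"); p,R,s=pose(); print(s["clock"],np.round(p,1),yaw_y(R))
a=t["img"][165:240,175:250]; cv2.imwrite("pics/t11.png",cv2.resize(a,None,fx=7,fy=7,interpolation=cv2.INTER_CUBIC))
cv2.imwrite("pics/s11.png",cv2.resize(sc["img"][150:310,160:350],None,fx=4,fy=3.7,interpolation=cv2.INTER_CUBIC))
```

```text
centre [591.0534668  141.23388672] 45.68943786621094
1393 [286.7 220. ] r 28.1 ang 36.6
791 [274.8 224. ] r 32.0 ang 15.0
9.25 [590.6 139.8 199.8] 114.39512425809264
```

View pics/w11_z.png

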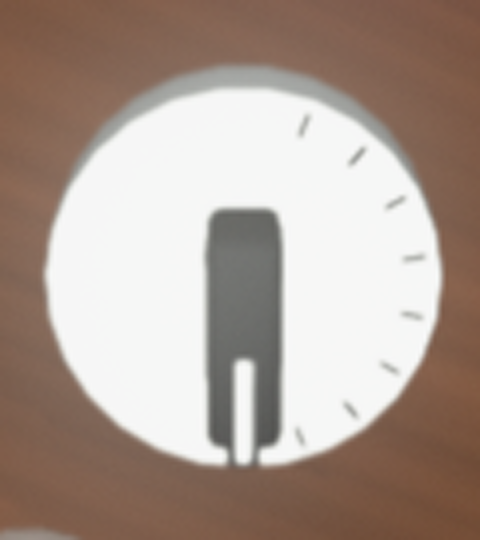

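View pics/s11.png

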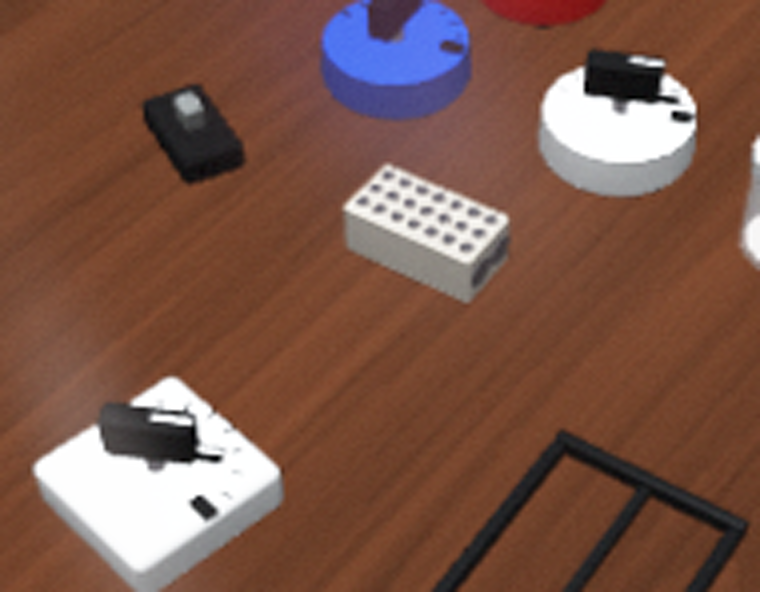

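The drum's centre is unmoved at (591.05, 141.2), against (591.1, 141.1) before. The pointer now covers the rib in the wrist view, so I'll check its angle numerically.

Run:
```python
from meas import *
w,big,U=meas("w12")
g=big.max(2); M=[]
for r in range(255,350,10):
    c=np.where(g[r,150:330]<150)[0]+150
    M.append((plane(w,*U((c[0],r)),82,True)[:2]+plane(w,*U((c[-1],r)),82,True)[:2])/2)
M=np.array(M); d=np.linalg.svd(M-M.mean(0))[2][0]; d*=np.sign(d[0]); print("bar",np.degrees(np.arctan2(d[1],d[0])))
L=[]
for r in range(370,440,10):
    c=np.where(g[r,222:268]>170)[0]+222
    L.append(plane(w,*U((c.mean(),r)),82,True)[:2])
L=np.array(L); d=np.linalg.svd(L-L.mean(0))[2][0]; d*=np.sign(d[0]); print("line",np.degrees(np.arctan2(d[1],d[0])))
# ticks -> rib at 20deg spacing beyond the last tick; scene rib
sc=cam("scene"); im=sc["img"][150:212,285:345]; b=cv2.resize(im,None,fx=4,fy=4,interpolation=cv2.INTER_CUBIC)
m=(b.max(2)<110).astype(np.uint8); k,l,st,ce=cv2.connectedComponentsWithStats(m)
for i in range(1,k):
    u,v=(ce[i]+.5)/4-.5+[285,150]
    if st[i,4]>40 and abs(u-330)<8 and abs(v-181)<6: print("scene blob",st[i,4],np.round([u,v],1),np.round(plane(sc,u,v,40),1))
# knob height in scene: top face white line
t=cam("top")
for n,dd,b0 in (("top",t,(340,400,190,245)),("scene",sc,(165,235,245,310))):
    x0,x1,y0,y1=b0; o=cv2.imread(f"pics/{n}0.png")[y0:y1,x0:x1].astype(int); print(n,"square diff mean",np.abs(o-dd["img"][y0:y1,x0:x1]).mean())
```

```text
bar 24.740489442710007
line 24.758812133590332
scene blob 165 [334.5 183.1] [638.5 155.1  40. ]
scene blob 165 [329.9 181. ] [626.  154.5  40. ]
top square diff mean 27.97979797979798
scene square diff mean 1.9676923076923076
```

View pics/t11.png

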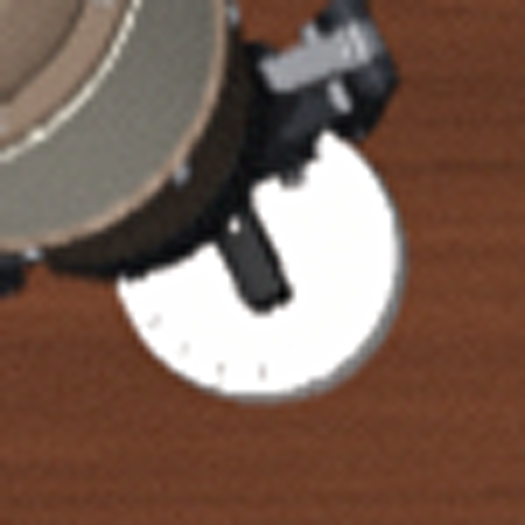

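The pointer is at 24.75° and the rib at 24.1–24.5°. The rib's scene pixel has not moved at (329.9,181.0). The top-view difference over the square timer looks odd, so I'll check it before handing in.

Run:
```python
from h import *
t=cam("top"); o=cv2.imread("pics/top0.png"); n=t["img"]
cv2.imwrite("pics/t13.png",n)
a=np.hstack([cv2.resize(q[180:255,330:410],None,fx=4.5,fy=4.5,interpolation=cv2.INTER_CUBIC) for q in (o,n)]); cv2.imwrite("pics/sq.png",a)
for q in (o,n):
    m=(cv2.cvtColor(q[185:250,335:405],cv2.COLOR_BGR2HSV)); mm=((m[...,1]<60)&(m[...,2]>140)).astype(np.uint8)
    c=max(cv2.findContours(mm,cv2.RETR_EXTERNAL,cv2.CHAIN_APPROX_NONE)[0],key=cv2.contourArea); print(cv2.minAreaRect(c))
```

```text
((34.46812438964844, 31.847312927246094), (40.83955383300781, 39.854766845703125), 10.007980346679688)
((34.89189147949219, 31.64864730834961), (38.798160552978516, 39.45575714111328), 9.462321281433105)
```

View pics/sq.png

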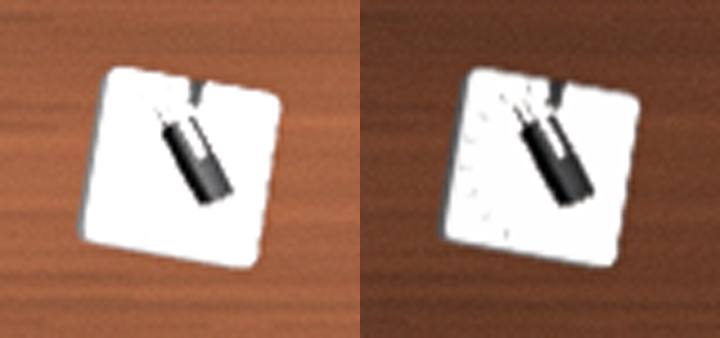

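The difference was only the picture's exposure: the square timer and its knob stand exactly where they did. The arm is clear and still, so I'm handing in.

Run:
```python
from h import *
p,R,s=pose(); print(s["clock"],np.round(p,1),np.round(s["contact_force"],2),np.abs(s["joint_vel"]).max())
print(arm.job_done())
```

```text
9.45 [591.  140.  200.6] [ 0.22  0.22 -0.6 ] 0.0045580712238743005
the job is handed in; nothing more can be done
None
```

I turned the round white timer's knob to the rib and let go. I handed the job in at 9.45 s, with the gripper raised to about 200 mm and touching nothing. No verdict was reported.

**What I did:** I gripped the knob across its width and pushed it down about 4.5–5 mm, at roughly 13–15 N. I then turned it about 59° clockwise while keeping up the push, eased the push off, opened the fingers and rose straight up.

**Last checks:**
- **Pointer:** it stands at 24.75°. The wrist and top cameras put the rib at 24.1–24.5°, so it is within about 0.01 rad; the scene camera's rougher figure of about 27° would make it about 0.04 rad. The tolerance is 0.2 rad.
- **Round timer:** its rib is at the same scene pixel as at the start, its ticks keep their angles to about 0.5°, and its centre moved less than 0.3 mm.
- **Square timer:** it has not moved. A large brightness difference in the top view turned out to be only exposure.

**Disagreements and gaps:**
- The cameras disagreed by up to 4–5 mm on the timer's axis. I used (591, 140.4), which the wrist view supported.
- While pushing, there was a 4–7 N sideways force on the tool, but it moved nothing.
- After release, the bar hid the rib from the wrist camera, so that comparison uses the rib angle measured before the turn.
- I did not measure the knob's return height directly; I took it as back up because the force was zero with the fingers open.

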